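# Turn a board case over for underside inspection and mount the lamp

## Robot

A 6-joint arm with a two-finger parallel gripper is mounted at the origin on the work surface. World frame = base frame: x ahead of the robot, y to its left, z up, the work surface at z = 0. Lengths are in mm, angles in degrees, forces in N, time in s.
With the tool pointing down it reaches from about 325 to 925 mm from the base axis. Payload 3.1 kg.
Tool frame: the origin (TCP) lies at the very end of the fingers, on their centre line; the grasp point (between the pads) lies grasp_offset behind it (grasp_offset is the distance from the TCP to the grasp point, in mm); z points along the fingers, x is the direction in which the jaws open and shut, and the axes are right-handed (so a half turn about z gives the same grasp; the last joint's range is limited). The gripper opens to 85 mm and grips with 20 to 120 N. Pads are 22 mm wide; open, the fingers measure 114 mm over their backs; the gripper's body (76 mm by 85 mm) begins 54 mm behind the grasp point. The pads swing forward as they close: fully open they stand 13 mm farther back than shut.
Start: joints at [-77.475, 12.427, 92.441, -0, 75.132, -6.429], TCP at [203.021, -591.119, 231.3] pointing down, gripper open.
Joint ranges: [-157.48, 157.48], [-44.54, 120.13], [17.64, 146.25], [-64.5, 244.5], [7.68, 150.69], [-147.95, 147.95]. Speed limits (degrees/s): [159.86, 159.86, 180, 180, 180, 180].

## Interface

Orientations are given as [roll, pitch, yaw] about the fixed x, y, z axes, in that order (R = Rz(yaw) Ry(pitch) Rx(roll)).
In Python, from station import * gives the robot as it stands. Calls block until the motion is done:
- goto(position, orientation): joint-space move of the TCP to a pose.
- move_l(position, attitude=None, speed=150): straight line of the TCP; attitude=None keeps the orientation; speed is the mean speed in mm/s.
- move_j(angles): joint-space move.
- grip(opening, squeeze=None): finger opening in mm; squeeze is the grip in N (None keeps the last); returns when the fingers have stopped.
- wait(seconds).
- solve_ik(position, orientation): joint angles nearest the present ones, or None.
- get_obs(): the state.
- get_image(name): name is "scene" or "top" or "wrist"; returns the picture (384x512x3 uint8, red, green, blue); there is no depth.
- get_calibration(name): a dict with "fx", "fy", "cx", "cy" (pixels), "D" ([k1, k2, p1, p2, k3] as OpenCV has them; the pictures are not rectified), "R" (3x3) and "t" (3): a world point X has camera coordinates R X + t; the wrist camera has in their place "mount" (4x4, takes a point from camera to tool coordinates, whose origin is the TCP and whose axes are the tool frame's). Camera axes: x right, y down, z forward; pixel columns grow to the right and rows downward; lengths in mm; the calibration is good to about 2 mm. A picture is of the moment at which its call begins: read the wrist's pose just before it. get_calibration takes no time and is no camera call.
A pose or a line that the arm cannot do raises Unreachable and nothing moves.
- sign_off(): hands the job in, once; it reports no verdict.
Trained networks look in the newest picture that a camera, given by its name, has taken for a name from the list of things; names that differ only in an ending like _2 or _b are one class to them, and where a whole thing is asked for, a point or a joint stands for the part that bears it (a point fixed in the world has none). Each returns a list of dicts, best first, with "score" (0 to 1); they miss things now and then, are a little off and sometimes report something else, mostly with a low value. They report only what shows in the picture. A call takes as long as a camera call.
- spot_in(name, camera): "extent" ([centre column, centre row, width, height] in pixels, round what is visible of it).
- regions_of(name, camera): "region" (384x512 bool, what is visible of it) and "extent" ([centre column, centre row, width, height] in pixels, round what is visible of it).
The state is a dict: "t": time; "joint_pos": joint angles; "qvel": joint speeds; "effort": joint torques, N m; "tcp_pos": TCP position; "ee_rot": TCP orientation; "wrist_force": force on the tool from outside, world axes, zero at the start; "moment": the same for the moment, N m; "grip_width": finger opening in mm.
Only numpy, scipy, OpenCV 4.12 (cv2) and the standard library are available. Lean on these libraries where they do the work, as an engineer would, in place of code of your own. Each camera call takes 0.05 s, during which the arm holds its last target. There are 200 camera calls.

## Task

Set up the underside inspection of the board: pinch the loose lid and the base of the grey board case together, take it out of the open-sided rack with the thin steel legs, turn it over without the lid coming off, and rest it in the solid-sided inspection stand with the lid face lying flat against the slope and the lower edge down on the ledge. Also slide the flanged foot of the upright lamp under the slotted plate of the lamp mount, fully home, and leave it standing there. Do not shift the bottle, the screwdriver or the aluminium block.

Things in the scene. Friction and masses are not known exactly. Their poses are not given: they have to be found in the camera images.
- rack: Open mustard plastic rack with thin steel legs; the case starts here. Fixed. Origin: centre of underside; z up; local +x: horizontal direction its slope runs down (roughly to the robot's left). Slope 55 deg from horizontal: two rails 120 mm long, 14 wide, centred y +-43, open between; square ledge at the foot, 42 mm deep; foot line at x +55, z 45 mm. Cheeks leave the case 6 mm a side.
- rack_seat (a point): Point on the rack's slope, mid plane, 80 mm up from the ledge (rack-local x +9.1, z 110.5 mm): middle of the case's underface as it rests there. The case's upper 40 mm stand free beyond the rails.
- stand: Inspection stand, same plastic, told from the rack by solid upright side panels (100 mm long, tops 110 mm above the table, inner faces at y +-58) and thicker 170 x 160 mm foot. Fixed. Axes, slope, ledge, foot line, rail length as the rack's; rails 22 mm wide centred y +-47, open between. 6 mm play at each side of the case.
- stand_seat (a point): Point on the stand's slope, mid plane, 80 mm up from the ledge (stand-local x +9.1, z 110.5 mm): where the middle of the case's lower face (the lid's outer face, once turned over) comes to rest.
- case_base: Grey case base with a circuit board fixed inside: floor 160 x 104 x 5 mm with a window divided by a cross bar; walls 148 x 92 mm outside, up to 30 mm. 160 g, varies. Origin: middle of the floor's outer face; x along the 160 mm (at start down the slope to the ledge), y along the 104, z from the floor to the lid (at start up and to the robot's left, square to the slope).
- case_seam (a point): Centre of the base's rim plane, 30 mm along z from the base's origin; coincides with the origin of case_lid while the case is closed.
- case_lid: Loose grey lid, one undivided clear pane: 160 x 104 mm, 4 mm plate, 14 mm skirt over the base walls with 2 mm play; no latch. 90 g. Origin: centre of the plate's inner face, on the base's rim; axes as case_base's, z outwards. The closed case is 34 mm thick, base outer face to lid outer face; it can be pinched across that at its free upper end, lid and base together.
- lid_face (a point): Middle of the lid's outer face, 4 mm along the lid's z from its origin; meets stand_seat when the turned case rests in the stand.
- lamp: Upright battery lamp, aluminium, standing on the table: round flange at the foot 64 mm across and 8 mm thick, plain barrel above it 40 mm across up to 100 mm, white dome to 112 mm. 300 g (may vary). Origin: centre of the foot's underside; z up.
- mount: Fixed mustard lamp mount, 140 x 98 mm (local x -90 to +50). Origin on the table, local +x = slide-in direction. Floor 8 mm up; x -90 to -40 is an open apron; beyond, walls 70 mm apart carry a plate (underside 21, top 28 mm above the table) with a 46 mm slot open at the -x mouth. The flange passes below it, 5 mm spare in height, 3 mm a side, and stops at the end wall.
- mount_home (a point): Where the centre of the lamp foot's underside is when fully home against the end wall (mount-local x +10, z 8 mm).
- bottle: Bystander: white plastic bottle, 56 mm across, 130 mm tall. Origin at the centre of its underside.
- driver: Bystander: screwdriver 170 mm long lying on the table, origin under its middle.
- block: Bystander: aluminium block 60 x 40 x 30 mm, origin at the centre of its underside.

How it is judged:
By the outcome, as a careful person would: the job done as asked, in the order asked, and still so for the second after the job is handed in, with the robot touching nothing.
It also fails if it takes over 69 s, if anything falls off the work surface, if the arm or the gripper's body presses on something with over 40 N, if the wrist force passes 120 N, or if a joint passes its speed limit or range.

## Working session

There is one attempt and no reset: what is moved stays moved. The work goes in short steps, each a Python script; the robot and the scene stay as the last script left them, time stands still between calls to the robot, and variables do not carry over. Pictures are saved under pics/ and viewed, on a budget of 10 in all, crops included, one or two more only if the job needs it, and the job is handed in when it is done.

```bash
ls; mkdir -p pics; python3 - <<'E'
from station import *
import cv2,numpy as np
ims=[]
for n in("scene","top"):
    im=get_image(n); c=get_calibration(n); ims.append(im)
    R=np.array(c["R"]);print(n,c["fx"],c["cx"],c["cy"],c["D"],"cam",-R.T@np.array(c["t"]),"fwd",R[2])
    for o in["rack","stand","case_base","case_lid","lamp","mount","bottle","driver","block"]:
        r=spot_in(o,n); print(o,[(round(d["score"],2),np.round(d["extent"]).tolist()) for d in r[:2]])
    cv2.imwrite(f"pics/{n}0.png",cv2.resize(im[:,:,::-1],(800,600)))
print(get_calibration("wrist")["mount"],get_obs())
import station;print(getattr(station,"grasp_offset",None))
E
```

```text
pics
scene 350.1449203898307 254.0005845891204 195.5873064525693 [-0.05205362  0.          0.          0.          0.        ] cam [1027.96604559  443.73028253  538.58852519] fwd [-0.5666139  -0.58202175 -0.58326612]
rack [(0.82, [374.0, 291.0, 120.0, 85.0])]
stand [(0.85, [203.0, 165.0, 78.0, 77.0])]
case_base [(0.87, [366.0, 243.0, 40.0, 90.0])]
case_lid [(0.82, [390.0, 252.0, 67.0, 114.0])]
lamp [(0.91, [299.0, 190.0, 27.0, 42.0])]
mount [(0.96, [256.0, 223.0, 67.0, 47.0]), (0.44, [373.0, 289.0, 128.0, 88.0])]
bottle [(0.57, [261.0, 293.0, 32.0, 65.0])]
driver [(0.74, [157.0, 221.0, 39.0, 45.0]), (0.42, [373.0, 288.0, 126.0, 89.0])]
block []
top 482.0142368169644 254.08108849894904 193.03428494622523 [-0.05342594  0.          0.          0.          0.        ] cam [ 348.47042979   32.28908297 1341.47926194] fwd [ 0.17636267 -0.01176161 -0.98425498]
rack [(0.67, [156.0, 198.0, 67.0, 52.0])]
stand [(0.88, [349.0, 202.0, 67.0, 59.0])]
case_base [(0.69, [316.0, 137.0, 55.0, 9.0]), (0.5, [153.0, 192.0, 28.0, 47.0])]
case_lid [(0.56, [143.0, 193.0, 39.0, 48.0])]
lamp [(0.9, [254.0, 243
[... 512 characters left out ...]
00  1.00000000e+00]] {'t': 1.0, 'joint_pos': array([-7.74763076e+01,  1.24255384e+01,  9.24404210e+01, -1.17462358e-03,
        7.51308218e+01, -6.42892275e+00]), 'qvel': array([-0.08828135,  0.07353016, -0.01308364, -0.01511364,  0.00604877,
        0.02815854]), 'effort': array([ 2.04563526e-04, -3.96900880e+01, -3.04268074e+01, -1.26221462e-04,
        6.47004563e-04,  1.17226617e-05]), 'tcp_pos': array([ 203.00831076, -591.13677046,  231.32641097]), 'ee_rot': array([ 1.79998511e+02, -3.07141369e-03, -7.10470834e+01]), 'wrist_force': array([-0.45029738, -0.90426886,  0.33415587]), 'moment': array([-0.0355451 ,  0.001363  ,  0.01948202]), 'grip_width': 85.24600590337116}
18.700000000000003
```

View pics/scene0.png

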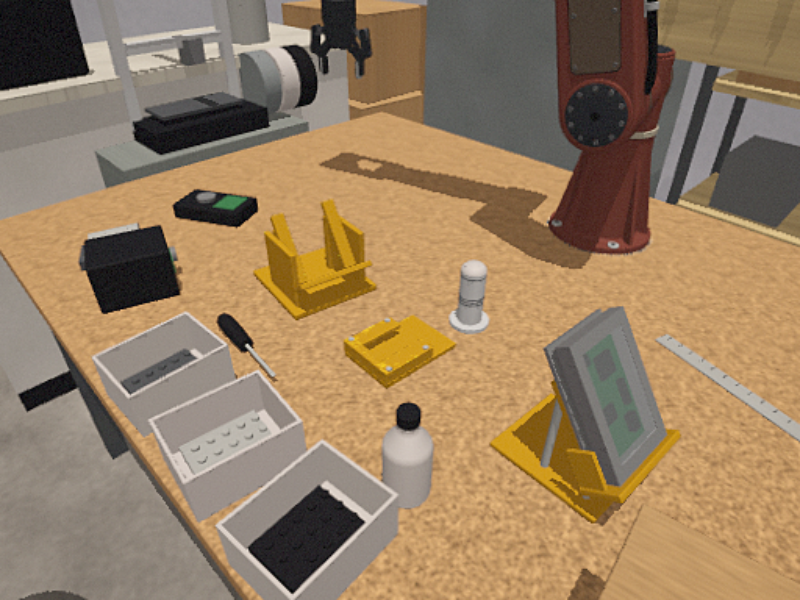

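```bash
python3 - <<'E'
from station import *
import cv2,numpy as np
im=get_image("top");cv2.imwrite("pics/top1.png",cv2.resize(im[100:290,110:400,::-1],(800,524),interpolation=cv2.INTER_CUBIC))
E
```

```text
(no output)
```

View pics/top1.png

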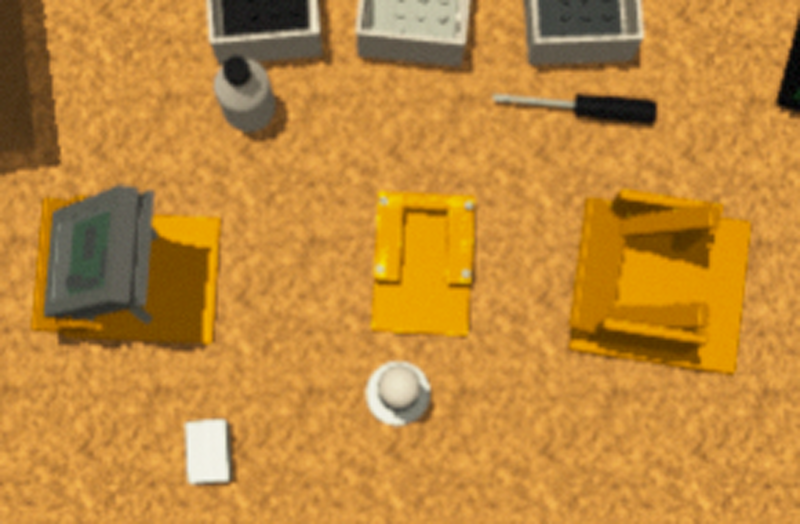

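The pictures show the case leaning in the rack (top-crop 100,250) and the stand on the right (660,285). The mount is in the middle with its mouth towards the robot (425,265), and the lamp sits just in front of that mouth (398,390).

Next I'll fit poses by silhouette in both cameras.

```bash
cat > fit.py <<'E'
from station import *
import cv2,numpy as np
from scipy.optimize import minimize
s55,c55=np.sin(np.radians(55)),np.cos(np.radians(55))
def box(x0,x1,y0,y1,z0,z1): return np.array([[x,y,z] for x in(x0,x1) for y in(y0,y1) for z in(z0,z1)],float)
def slope(u,y,n): # u up the slope from foot line, n off it
    return [55-u*c55+n*s55,y,45+u*s55+n*c55]
CASE=np.array([slope(u,y,n) for u in(0,160) for y in(-52,52) for n in(0,5,30,34)])
MODEL=dict(case=[CASE],
 mount=[box(-90,50,-49,49,0,8),box(-40,50,-49,49,0,28)],
 stand=[box(-85,85,-80,80,0,10),np.array([slope(u,y,n) for u in(0,120) for y in(-58,58) for n in(0,-8)]),box(-15,85,58,64,10,110),box(-15,85,-64,-58,10,110)],
 lamp=[np.array([[r*np.cos(a),r*np.sin(a),z] for r,z in((32,0),(32,8),(20,98),(12,110)) for a in np.linspace(0,6.28,24)])])
MODEL['hullstand']=[np.vstack(MODEL['stand'])]
def camof(name,obs=None):
    c=dict(get_calibration(name))
    if name=="wrist":
        from scipy.spatial.transform import Rotation as Ro
        T=np.eye(4);T[:3,:3]=Ro.from_euler('xyz',obs['ee_rot'],degrees=True).as_matrix();T[:3,3]=obs['tcp_pos']
        W=np.linalg.inv(T@np.array(c['mount']));c['R'],c['t']=W[:3,:3],W[:3,3]
    return c
def proj(c,P):
    K=np.array([[c['fx'],0,c['cx']],[0,c['fy'],c['cy']],[0,0,1]])
    return cv2.projectPoints(np.asarray(P,float).reshape(-1,1,3),cv2.Rodrigues(np.array(c['R']))[0],np.array(c['t'],float),K,np.array(c['D']))[0].reshape(-1,2)
def place(P,p):
    a=np.radians(p[2]);R=np.array([[np.cos(a),-np.sin(a),0],[np.sin(a),np.cos(a),0],[0,0,1]])
    return P@R.T+np.array([p[0],p[1],p[3] if len(p)>3 else 0])
S=4
def render(parts,p,c):
    m=np.zeros((384*S,512*S),np.uint8)
    for P in parts:
        h=cv2.convexHull(((proj(c,place(P,p))+.5)*S-.5).astype(np.float32))
        cv2.fillConvexPoly(m,np.round(h*16).astype(np.int32),1,shift=4)
    return m
def fit(name,views,p0,free=3):
    big=[(c,cv2.resize(m.astype(np.uint8),None,fx=S,fy=S,interpolation=cv2.INTER_NEAREST)) for c,m in views]
    def cost(q):
        p=np.array(p0,float);p[:free]=q[:free]
        return sum(np.count_nonzero(render(MODEL[name],p,c)!=m)/m.sum() for c,m in big)
    x=np.array(p0,float)[:free];st=np.array([30,30,10.])[:free]
    for k in range(3):
        r=minimize(cost,x,method='Nelder-Mead',options=dict(initial_simplex=np.vstack([x]+[x+st*e for e in np.eye(free)]),xatol=.05,fatol=1e-5));x=r.x;st=st/3
    return x,r.fun
def region(n,cam):
    r=regions_of(n,cam); return r[0]['region'] if r else None
def hull(m):
    o=np.zeros(m.shape,np.uint8);cs,_=cv2.findContours(m.astype(np.uint8),0,2)
    c=max(cs,key=cv2.contourArea);cv2.fillConvexPoly(o,cv2.convexHull(c),1);return o
E
python3 - <<'E'
from fit import *
ims={n:get_image(n) for n in("scene","top")};C={n:camof(n) for n in ims};out={n:i.copy() for n,i in ims.items()}
def ray(c,uv,z):
    K=np.array([[c['fx'],0,c['cx']],[0,c['fy'],c['cy']],[0,0,1]]);d=cv2.undistortPoints(np.array([[uv]],float),K,np.array(c['D']))[0,0]
    R=np.array(c['R']);o=-R.T@np.array(c['t']);v=R.T@np.array([d[0],d[1],1]);return o+v*(z-o[2])/v[2]
for name,uv,z,yaw in(("case",(148,193),80,90),("mount",(263,195),10,0),("stand",(349,202),20,90),("lamp",(254,243),40,0)):
    V={}
    for n in ims:
        if name=="case":
            m=region("case_base" if n=="scene" else "case_lid",n); m2=region("case_lid",n); m=m|m2
        else: m=region(name,n)
        if name in("mount",): m=hull(m)
        V[n]=m
    p0=[*ray(C['top'],uv,z)[:2],yaw];fr=2 if name=="lamp" else 3
    if name=="lamp": p0[2]=0
    print(name,np.round(p0))
    for vs in(("top",),("scene",),("top","scene")):
        x,f=fit(name,[(C[n],V[n]) for n in vs],p0,fr); print("  ",vs,np.round(x,1),round(f,3))
    p=list(x)+[0]*(3-fr)
    for n in ims:
        cs,_=cv2.findContours(cv2.resize(render(MODEL[name],p,C[n]),(512,384),interpolation=cv2.INTER_NEAREST),0,2);cv2.drawContours(out[n],cs,-1,(255,0,0),1)
for o,zz in(("bottle",65),("block",15)):
    for d in spot_in(o,"top")[:1]: print(o,d["score"],ray(C["top"],d["extent"][:2],zz))
a=cv2.resize(out["top"][110:270,110:400],(800,441));b=cv2.resize(out["scene"][110:350,140:460],(800,600))
cv2.imwrite("pics/fit.png",cv2.resize(np.vstack([a,b]),(461*800//600,600))[:,:,::-1])
E
```

```text
Traceback (most recent call last):
TypeError: unsupported operand type(s) for |: 'NoneType' and 'NoneType'
```

```bash
cat > look.py <<'E'
from fit import *
ims={n:get_image(n) for n in("scene","top")};C={n:camof(n) for n in ims};out={n:i.copy() for n,i in ims.items()}
def reg(n,cam):
    for k in range(4):
        r=regions_of(n,cam)
        if r and r[0]['score']>.4: return r[0]['region']
        ims[cam]=get_image(cam)
    print("none",n,cam)
def ray(c,uv,z):
    K=np.array([[c['fx'],0,c['cx']],[0,c['fy'],c['cy']],[0,0,1]]);d=cv2.undistortPoints(np.array([[uv]],float),K,np.array(c['D']))[0,0]
    R=np.array(c['R']);o=-R.T@np.array(c['t']);v=R.T@np.array([d[0],d[1],1]);return o+v*(z-o[2])/v[2]
for name,uv,z,yaw in(("case",(148,193),80,90),("mount",(263,195),10,0),("stand",(349,202),20,90),("lamp",(254,243),40,0)):
    V={}
    for n in ims:
        ms=[m for m in([reg("case_base",n),reg("case_lid",n)] if name=="case" else [reg(name,n)]) if m is not None]
        if not ms: continue
        m=np.any(ms,axis=0)
        V[n]=hull(m) if name in("mount","case") else m
    p0=[*ray(C['top'],uv,z)[:2],yaw];fr=2 if name=="lamp" else 3
    if name=="lamp": p0[2]=0
    print(name,np.round(p0))
    for vs in [(n,) for n in V]+([tuple(V)] if len(V)>1 else []):
        x,f=fit(name,[(C[n],V[n]) for n in vs],p0,fr); print("  ",vs,np.round(x,1),round(f,3))
    p=list(x)+[0]*(3-fr)
    for n in ims:
        cs,_=cv2.findContours(cv2.resize(render(MODEL[name],p,C[n]),(512,384),interpolation=cv2.INTER_NEAREST),0,2);cv2.drawContours(out[n],cs,-1,(255,0,0),1)
for o,zz in(("bottle",65),("block",15)):
    for d in spot_in(o,"top")[:1]: print(o,d["score"],ray(C["top"],d["extent"][:2],zz))
a=cv2.resize(out["top"][110:270,110:400],(800,441));b=cv2.resize(out["scene"][110:350,140:460],(800,600))
cv2.imwrite("pics/fit.png",cv2.resize(np.vstack([a,b]),(461,600))[:,:,::-1])
print(get_obs()['t'])
E
python3 look.py
```

```text
case [573. 299.  90.]
   ('scene',) [567.2 277.5  87.3] 0.038
   ('top',) [567.4 276.3  86.8] 0.052
   ('scene', 'top') [566.9 277.   86.8] 0.096
mount [582.  -9.   0.]
   ('scene',) [601.4  -7.8  -2.8] 0.046
   ('top',) [598.8 -10.3  -2.7] 0.031
   ('scene', 'top') [599.5  -9.7  -2.7] 0.098
stand [ 561. -248.   90.]
   ('scene',) [ 560.2 -252.2   80.9] 0.261
   ('top',) [ 562.2 -251.5   81.4] 0.033
   ('scene', 'top') [ 561.5 -251.5   81.1] 0.298
lamp [445.  17.   0.]
   ('scene',) [452.1  16.5] 0.155
   ('top',) [452.1  18.1] 0.15
   ('scene', 'top') [452.7  16.9] 0.309
bottle 0.66 [741.10339392 164.42023503  65.        ]
block 0.7 [390.83307311 200.87484173  15.        ]
2.15
```

View pics/fit.png

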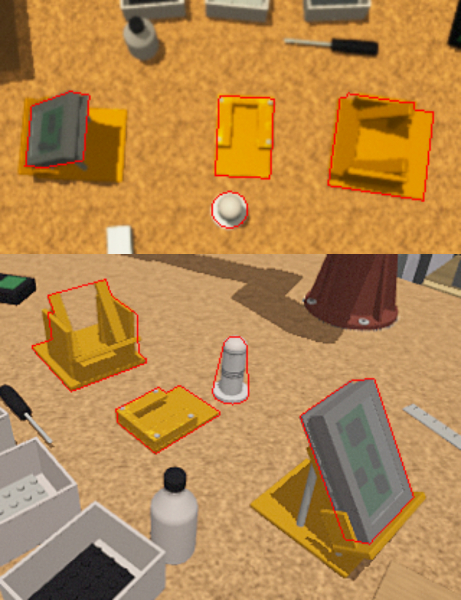

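Both cameras agree to about 2 mm: case/rack (567, 277, 86.9°), stand (561.5, -251.5, 81.2°), mount (599.5, -9.7, -2.7°), lamp (452.5, 17). Now I'll check IK for the two spin choices.

```bash
cat > plan.py <<'E'
from fit import *
from scipy.spatial.transform import Rotation as Ro
RACK=[567,277,86.9];STAND=[561.5,-251.5,81.2];MOUNT=[599.5,-9.7,-2.7];LAMP=[452.5,17]
def pose(fr,sgn,u,n=17,y=0,up=0):
    """TCP on the slope of frame fr; tool z down the slope, tool x = sgn*normal"""
    p=place(np.array([slope(u,y,n)]),fr)[0]+[0,0,up]
    Rz=Ro.from_euler('z',fr[2],degrees=True).as_matrix()
    z=Rz@[c55,0,-s55];x=sgn*(Rz@[s55,0,c55])
    return p,Ro.from_matrix(np.column_stack([x,np.cross(z,x),z])).as_euler('xyz',degrees=True)
E
python3 - <<'E'
from plan import *
for s in(1,-1):
    print(s)
    for l,a in(("pre",pose(RACK,s,230)),("pick",pose(RACK,s,117)),("lift",pose(RACK,s,117,up=180)),("over",pose(STAND,-s,117,up=180)),("place",pose(STAND,-s,117)),("ret",pose(STAND,-s,230))):
        q=solve_ik(*a);print(l,np.round(a[0]),np.round(a[1]),None if q is None else np.round(q))
for a in(([452,17,200],[180,0,-90]),([452,17,200],[180,0,90])): print(solve_ik(*a))
E
```

```text
1
pre [564. 214. 243.] [180. -35.  87.] [  -3.    6.  104.   37.   73. -102.]
pick [567. 279. 151.] [180. -35.  87.] [   4.   14.  106.   40.   62. -104.]
lift [567. 279. 331.] [180. -35.  87.] [  4.   3.  98.  36.  77. -91.]
over [ 562. -250.  331.] [-180.   35.  -99.] [-44.  18.  81.  29. 102.  55.]
place [ 562. -250.  151.] [-180.   35.  -99.] [-44.  27.  89.  28.  86.  47.]
ret [ 552. -314.  243.] [-180.   35.  -99.] [-48.  25.  81.  26.  97.  48.]
-1
pre [564. 214. 243.] [-180.   35.  -93.] [ -3.   6. 104.  37.  73.  78.]
pick [567. 279. 151.] [-180.   35.  -93.] [  4.  14. 106.  40.  62.  76.]
lift [567. 279. 331.] [-180.   35.  -93.] [ 4.  3. 98. 36. 77. 89.]
over [ 562. -250.  331.] [180. -35.  81.] [ -44.   18.   81.   29.  102. -125.]
place [ 562. -250.  151.] [180. -35.  81.] [ -44.   27.   89.   28.   86. -133.]
ret [ 552. -314.  243.] [180. -35.  81.] [ -48.   25.   81.   26.   97. -132.]
[-6.74883741e+00 -7.59652042e+00  1.16685424e+02 -2.54444375e-14
  7.09110960e+01  8.32511626e+01]
[ -6.74883741  -7.59652042 116.68542445   0.          70.91109597
 -96.74883741]
```

```bash
python3 - <<'E'
from plan import *
grip(72,70)
goto(*pose(RACK,1,230,up=90)); 
goto(*pose(RACK,1,190))
o=get_obs();im=get_image("wrist")
cv2.imwrite("pics/w1.png",im[:,:,::-1]);print(o['t'],o['tcp_pos'],o['ee_rot'],o['wrist_force'])
c=camof("wrist",o);print(np.round(proj(c,place(CASE,RACK)[[8,11,12,15]]),0))
E
```

```text
6.0833 [565.41788    237.02092979 211.04204469] [179.98777333 -35.05277047  86.86570238] [ 0.1986152  -0.76822239  1.27424563]
[[228. 282.]
 [272. 282.]
 [224. 150.]
 [276. 150.]]
```

View pics/w1.png

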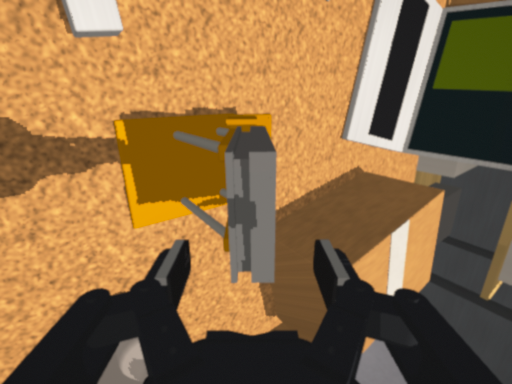

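The wrist view shows the case's upper end at columns 228–275, rows 150–282. That matches the prediction to about 3 px, so I'm descending to pinch it.

```bash
python3 - <<'E'
from plan import *
def s(l):
    o=get_obs();print(l,round(o['t'],2),np.round(o['tcp_pos'],1),np.round(o['wrist_force'],1),np.round(o['moment'],2),round(o['grip_width'],1))
n=18
move_l(*pose(RACK,1,117,n),speed=100);s("in")
grip(30,70);s("grip")
move_l(*pose(RACK,1,117,n,up=15),speed=40);s("lift15")
move_l(*pose(RACK,1,117,n,up=180),speed=150);s("lift")
cv2.imwrite("pics/w2.png",np.hstack([get_image("wrist")[:,100:400],get_image("scene")[60:330,260:500].repeat(1,0)[:384] if 0 else cv2.resize(get_image("scene")[60:330,260:500],(341,384))])[:,:,::-1])
E
```

```text
in 7.02 [567.6 279.6 151.7] [-0.2 -0.4  0. ] [-0.22  0.02 -0.04] 71.6
grip 7.44 [568.  279.1 151.9] [ 0.4 -3.2  2.5] [-0.56 -0.03  0.  ] 33.2
lift15 7.97 [567.  279.7 166.1] [ 0.5 -0.7 -2.2] [-0.64  0.03 -0.01] 33.6
lift 9.22 [566.3 279.4 329.3] [-0.1 -0.2 -3.7] [-0.61  0.06  0.02] 33.6
```

View pics/w2.png

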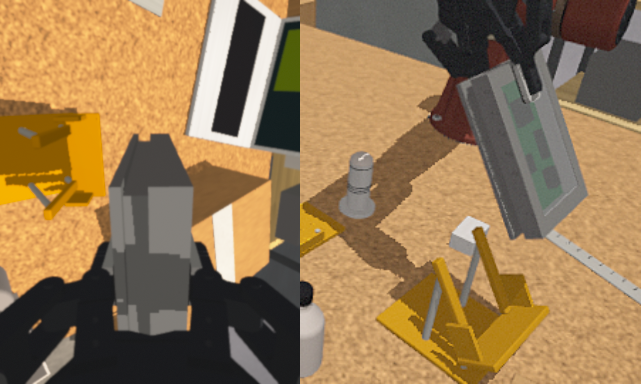

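The lid and base hang together, parallel between the pads, at a width of 33.6 mm. Next comes the spin to above the stand.

```bash
python3 - <<'E'
from plan import *
def s(l):
    o=get_obs();print(l,round(o['t'],2),np.round(o['tcp_pos'],1),np.round(o['wrist_force'],1),np.round(o['moment'],2),round(o['grip_width'],1));return o
q=np.array(get_obs()['joint_pos']);q1=np.array(solve_ik(*pose(STAND,-1,117,19,up=180)));print(np.round(q1))
for f in(.33,.67,1): move_j(list(q+(q1-q)*f))
s("over")
move_l(*pose(STAND,-1,117,19,up=60),speed=100);o=s("up60")
w=get_image("wrist");sc=get_image("scene")
c=camof("wrist",o);P=place(np.array([slope(120,y,0) for y in(-58,-36,36,58)]+[[x,y,110] for x in(0,80) for y in(-58,58)]),STAND)
w=w.copy();[cv2.circle(w,tuple(int(round(v)) for v in p),3,(255,0,0),1) for p in proj(c,P) if abs(p).max()<2000]
cs=camof("scene");sc=cv2.resize(sc[60:240,120:320],(427,384));
for p in proj(cs,P): cv2.circle(sc,(int((p[0]-120)*2.135),int((p[1]-60)*2.135)),3,(255,0,0),1)
cv2.imwrite("pics/w3.png",np.hstack([w[:,70:440],sc])[:,:,::-1])
E
```

```text
[-44.  17.  82.  29. 102.  55.]
over 11.81 [ 562.7 -246.4  332. ] [-0.   0.2 -3.2] [-0.59  0.06 -0.02] 33.4
up60 13.16 [ 562.5 -248.5  212.8] [ 0.5  0.1 -2.6] [-0.53  0.14  0.  ] 33.2
```

View pics/w3.png

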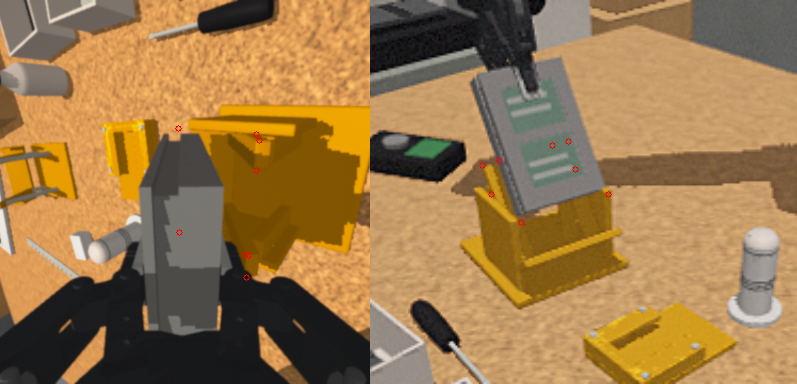

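The case is turned over: the cross-barred base window faces up and the lid is still on. The stand's rail ends fall on my projected marks at about (257,155) and (247,265). I'm lowering it with a force check.

```bash
python3 - <<'E'
from plan import *
def s(l):
    o=get_obs();print(l,round(o['t'],2),np.round(o['tcp_pos'],1),np.round(o['wrist_force'],1),np.round(o['moment'],2),round(o['grip_width'],1));return o
print(np.round(pose(STAND,-1,117,19)[0],1))
move_l(*pose(STAND,-1,117,19,up=12),speed=80);o=s("up12");f0=o['wrist_force']
for up in np.arange(9,-7,-1.5):
    move_l(*pose(STAND,-1,117,19,up=up),speed=25);o=s(round(up,1))
    if np.linalg.norm(o['wrist_force']-f0)>6: break
E
```

```text
[ 562.  -248.1  151.7]
up12 14.01 [ 562.2 -248.1  163.8] [ 0.5  0.4 -2.1] [-0.62  0.09 -0.  ] 33.1
9.0 14.28 [ 562.1 -248.2  161. ] [-1.1  0.1 -2.7] [-0.62  0.05 -0.01] 33.3
7.5 14.53 [ 562.  -248.   159.2] [ 0.1 -0.  -2.8] [-0.62  0.12 -0.  ] 33.2
6.0 14.78 [ 562.  -248.   157.6] [ 0.2 -0.2 -2.8] [-0.56  0.07 -0.  ] 33.1
4.5 15.03 [ 561.9 -248.   156.1] [ 0.2  0.9 -2.2] [-0.59  0.1  -0.01] 33.3
3.0 15.28 [ 562.  -248.   154.6] [ 0.1 -0.4 -2. ] [-0.62  0.13  0.08] 32.9
1.5 15.53 [ 562.1 -248.2  153.3] [-0.2 -0.9 -2.8] [-0.63  0.11 -0.03] 33.3
0.0 15.78 [ 562.4 -248.3  153. ] [-0.1 -1.3  2.8] [0.03 0.3  0.05] 33.1
-1.5 16.02 [ 562.7 -248.5  152.7] [-1.  -2.3  7.3] [0.57 0.49 0.12] 33.4
```

```bash
python3 - <<'E'
from plan import *
def s(l):
    o=get_obs();print(l,round(o['t'],2),np.round(o['tcp_pos'],1),np.round(o['wrist_force'],1),np.round(o['moment'],2),round(o['grip_width'],1));return o
a=np.radians(STAND[2]);N=np.array([np.cos(a)*s55,np.sin(a)*s55,c55])
f0=get_obs()['wrist_force']
for n in(18,17,16,15):
    move_l(*pose(STAND,-1,117,n,up=0),speed=20);o=s(n)
    print((o['wrist_force']-f0)@N)
    if (o['wrist_force']-f0)@N>5: break
w=get_image("wrist");sc=cv2.resize(get_image("scene")[60:240,120:320],(427,384))
cv2.imwrite("pics/w4.png",np.hstack([w[:,70:440],sc])[:,:,::-1])
E
```

```text
18 16.27 [ 562.5 -249.4  152.3] [-0.6 -2.8  5.2] [0.2  0.26 0.04] 33.3
-1.5624378505027918
17 16.52 [ 562.5 -249.7  152. ] [-0.3 -2.1  6.4] [ 0.52  0.29 -0.02] 33.4
-0.27057815387257356
16 16.77 [ 562.5 -249.8  151.9] [-0.2 -0.9  8.2] [ 0.73  0.21 -0.06] 33.4
1.7455260519037865
15 17.02 [ 562.5 -249.9  151.9] [0.1 2.7 8.9] [ 0.93  0.41 -0.09] 33.0
5.072511675981659
```

View pics/w4.png

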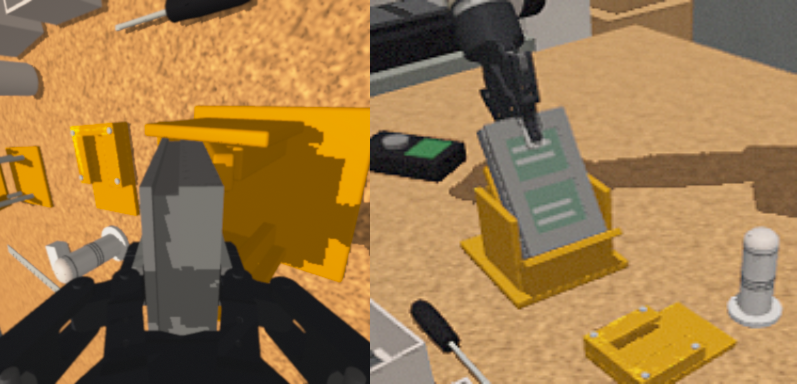

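The case sits between the panels, with its lower edge on the ledge (600,235) and resting on the slope. I'm releasing and backing off up the slope.

```bash
python3 - <<'E'
from plan import *
def s(l):
    o=get_obs();print(l,round(o['t'],2),np.round(o['tcp_pos'],1),np.round(o['wrist_force'],1),round(o['grip_width'],1));return o
move_l(*pose(STAND,-1,117,16.5,up=0),speed=20)
grip(60);s("open")
move_l(*pose(STAND,-1,230,16.5),speed=120);s("ret")
wait(.2)
# lamp: go above it, jaws along mount y
goto([LAMP[0]-10,LAMP[1]-60,260],[180,0,90+MOUNT[2]])
o=s("lamp")
MODEL['case']=[np.array([slope(u,y,n) for u in(0,160) for y in(-52,52) for n in(0,4,29,34)])]
V=[]
for n in("scene","top"):
    get_image(n); ms=[r[0]['region'] for r in(regions_of(k,n) for k in("case_base","case_lid")) if r and r[0]['score']>.4]
    if ms: V.append((camof(n),hull(np.any(ms,axis=0)))); print(n,fit("case",V[-1:],STAND))
w=get_image("wrist");sc=cv2.resize(get_image("scene")[60:240,120:320],(427,384))
r=regions_of("lamp","wrist");
if r: print(r[0]['score'],r[0]['extent'],fit("lamp",[(camof("wrist",o),r[0]['region'])],LAMP+[0],2))
r=regions_of("mount","wrist")
if r: print(r[0]['score'],r[0]['extent'],fit("mount",[(camof("wrist",o),hull(r[0]['region']))],MOUNT))
cv2.imwrite("pics/w5.png",np.hstack([w[:,70:440],sc])[:,:,::-1])
for a in([452,17,61],[609,-10,69.5]): print(solve_ik(a,[180,0,90+MOUNT[2]]))
E
```

```text
open 17.75 [ 561.4 -249.8  149.5] [-0.6 -0.7  0. ] 60.0
ret 18.84 [ 551.5 -313.4  241.9] [ 0.3 -0.3 -0.2] 59.9
lamp 21.27 [442.7 -43.2 260.1] [-0.3  0.3 -0.2] 59.9
scene (array([ 564.75894126, -246.91006294,   82.19251624]), np.float64(0.042624521072796934))
top (array([ 564.07981734, -252.01222154,   80.45369993]), np.float64(0.07815325497287523))
0.69 [296.0, 168.7, 52.3, 57.2] (array([451.63840014,  18.00710856]), np.float64(0.038433527542372885))
0.88 [279.4, 241.0, 61.7, 81.2] (array([602.07787952,  -7.86963068,  -2.86448915]), np.float64(0.021257637474541752))
[-6.74883741e+00  4.53124643e+00  1.22092702e+02 -2.54444375e-14
  5.33760515e+01 -9.40488374e+01]
[-7.54014947e+00  2.09459418e+01  1.00698426e+02 -2.54444375e-14
  5.83556317e+01 -9.48401495e+01]
```

View pics/w5.png

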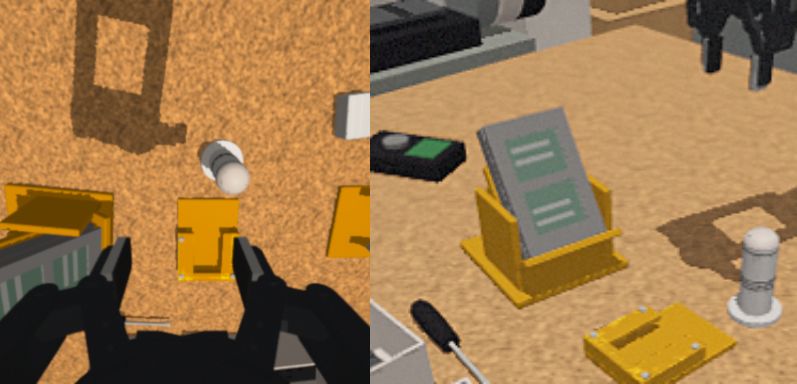

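The case is resting well in the stand. Next, an unobstructed wrist look at the mount, and then I'll grip the lamp.

```bash
python3 - <<'E'
from plan import *
def s(l):
    o=get_obs();print(l,round(o['t'],2),np.round(o['tcp_pos'],1),np.round(o['wrist_force'],1),round(o['grip_width'],1));return o
A=[180,0,87.2];ms=[];ls=[]
for P in([600,-10,300],[580,-20,230]):
    goto(P,A);wait(.15);o=get_obs();get_image("wrist");c=camof("wrist",o)
    r=regions_of("mount","wrist")
    if r: ms.append(fit("mount",[(c,hull(r[0]['region']))],MOUNT));print(r[0]['extent'],ms[-1])
    r=regions_of("lamp","wrist")
    if r: print("lamp",fit("lamp",[(c,r[0]['region'])],LAMP+[0],2))
grip(75)
goto([451.8,17.5,170],A);move_l([451.8,17.5,61],A,speed=100);s("down")
grip(36,50);s("grip")
move_l([451.8,17.5,63],A,speed=20);move_l([451.8,17.5,73],A,speed=40);s("up")
E
```

```text
[252.5, 141.4, 61.3, 90.4] (array([600.56966684,  -7.94479906,  -3.26690659]), np.float64(0.021141030259365996))
lamp (array([450.59615365,  17.85746831]), np.float64(0.036232806928171164))
[261.8, 159.5, 70.7, 102.0] (array([601.10534292,  -7.37602351,  -2.31934627]), np.float64(0.035013301323643914))
lamp (array([516.61664442, -17.83015397]), np.float64(1.1922220242337846))
down 25.65 [452.6  17.4  61.7] [-0.1  0.2  0.4] 75.1
grip 26.07 [452.4  17.3  61.7] [-1.3 -0.5  4.2] 39.1
up 26.72 [452.2  17.5  73.5] [ 0.6  0.6 -3.2] 38.9
```

```bash
cat > ins.py <<'E'
from plan import *
M=[601,-7.9,-2.8];A=[180,0,87.2]
a=np.radians(M[2]);X=np.array([np.cos(a),np.sin(a),0]);Y=np.array([-X[1],X[0],0])
def s(l,f0=0):
    o=get_obs();f=o['wrist_force']-f0;d=o['tcp_pos']-np.array([M[0],M[1],0]);print(l,round(o['t'],2),"loc",np.round([d@X,d@Y,d[2]],1),"F",np.round([f@X,f@Y,f[2]],1),round(o['grip_width'],1));return f@X,f@Y,f[2]
def at(x,y,z): return np.array([M[0],M[1],0])+X*x+Y*y+[0,0,z]
E
python3 - <<'E'
from ins import *
move_l(at(-75,0,73),A,speed=100);move_l(at(-75,0,71.3),A,speed=30)
f0=np.array(get_obs()['wrist_force']);s("start")
sc=get_image("scene");w=get_image("wrist")
cv2.imwrite("pics/w6.png",np.hstack([w[:,100:400],cv2.resize(sc[100:260,200:340],(336,384))])[:,:,::-1])
for x in range(-67,2,6):
    move_l(at(x,0,71.3),A,speed=50);f=s(x,f0)
    if max(abs(f[0]),abs(f[1]))>7 or abs(f[2])>8: break
E
```

```text
start 27.89 loc [-75.7   0.2  71. ] F [-0.3 -0.4 -3.3] 39.0
-67 28.3 loc [-66.2  -0.1  71.6] F [-0.2  0.5  0.1] 39.1
-61 28.57 loc [-60.5  -0.1  71.4] F [ 0.  -0.7 -0. ] 39.0
-55 28.83 loc [-54.5  -0.1  71.5] F [-0.   0.2  1.3] 39.0
-49 29.1 loc [-48.5  -0.   71.5] F [0.3 0.7 1.1] 39.2
-43 29.37 loc [-42.5  -0.   71.5] F [0.6 0.7 0.1] 39.2
-37 29.63 loc [-36.5  -0.1  71.4] F [ 1.2  0.1 -0.2] 38.8
-31 29.9 loc [-30.5  -0.   71.4] F [ 0.3  0.4 -0.2] 38.9
-25 30.17 loc [-24.5  -0.1  71.5] F [0.8 0.2 0.6] 38.7
-19 30.43 loc [-18.5  -0.   71.5] F [0.3 0.9 0.6] 39.0
-13 30.7 loc [-12.5  -0.   71.5] F [-0.   0.5  0.7] 38.9
-7 30.97 loc [-6.5 -0.  71.5] F [-0.1  1.5  1. ] 39.3
-1 31.23 loc [-0.5 -0.  71.5] F [1.1 0.7 0.4] 39.1
```

View pics/w6.png

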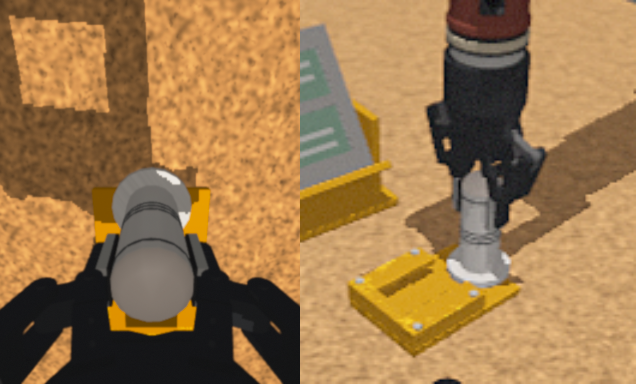

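The lamp slid in freely and on axis. I'm creeping to the end wall, lowering, pressing home and releasing.

```bash
python3 - <<'E'
from ins import *
f0=np.array(get_obs()['wrist_force'])
for x in np.arange(1,17,1.5):
    move_l(at(x,0,71.3),A,speed=25);f=s(x,f0)
    if abs(f[0])>6: break
z=71.3
for z in np.arange(70.5,67,-.75):
    move_l(at(x,0,z),A,speed=25);f=s(("z",z),f0)
    if f[2]>4: break
for k in range(4):
    if f[0]<-10: break
    x+=1;move_l(at(x,0,z),A,speed=25);f=s(("push",x),f0)
E
```

```text
1.0 31.48 loc [ 1.1  0.  71.3] F [-0.4 -0.4 -0.5] 38.9
2.5 31.73 loc [ 2.6  0.  71.3] F [-0.4  0.2 -1.3] 38.9
4.0 31.98 loc [ 4.1 -0.  71.4] F [-1.1  0.1  0.1] 38.7
5.5 32.23 loc [ 5.6 -0.  71.3] F [-2.2 -0.  -1.1] 38.8
7.0 32.48 loc [ 7.2 -0.  71.4] F [-1.6 -0.9  0.5] 38.8
8.5 32.73 loc [ 8.6  0.  71.3] F [-0.2 -0.3  0.5] 39.1
10.0 32.98 loc [10.1 -0.  71.3] F [-0.   0.1  0. ] 39.2
11.5 33.23 loc [11.6 -0.  71.3] F [-1.5  0.2 -0.4] 39.5
13.0 33.48 loc [12.3  0.  71.1] F [-3.1 -1.   1.8] 39.4
14.5 33.73 loc [12.8  0.1 70.8] F [-5.9 -0.4  2.9] 39.3
16.0 33.98 loc [13.2  0.1 70.6] F [-7.6  0.1  4. ] 38.9
('z', np.float64(70.5)) 34.23 loc [13.2  0.1 70.2] F [-8.3 -0.5  5.4] 39.1
('push', np.float64(17.0)) 34.48 loc [13.5  0.1 70.3] F [-11.1  -1.    7.7] 38.7
```

```bash
python3 - <<'E'
from ins import *
f0=np.array([0,0,-3.3])
move_l(at(12.5,0,70.5),A,speed=25);s("relax",f0)
for z in np.arange(69.75,65.5,-.75):
    move_l(at(12.5,0,z),A,speed=25);f=s(("z",z),f0)
    if f[2]>5: break
x=12.5
for k in range(5):
    x+=1;move_l(at(x,0,z),A,speed=25);f=s(("push",x),f0)
    if f[0]<-8: break
grip(75);s("open",f0)
o=get_obs()['tcp_pos']
move_l([*at(12.5,0,0)[:2],180],A,speed=120)
goto([480,20,330],A);wait(.3);o=get_obs()
C={"wrist":camof("wrist",o)};I={"wrist":get_image("wrist")}
for n in("scene","top"): I[n]=get_image(n);C[n]=camof(n)
for n in I:
    r=regions_of("lamp",n);r2=regions_of("mount",n)
    if r: print(n,r[0]['extent'],r[0]['score'])
    h=proj(C[n],at(10,0,112)-[0,0,0]); print(" home dome px",h)
for n in I:
    if n!="top": I[n]=I[n]
cv2.imwrite("pics/w7.png",np.hstack([cv2.resize(I["scene"][60:260,130:390],(499,384)),cv2.resize(I["top"][170:240,220:300],(300,262))[:262] if 0 else cv2.resize(I["top"][150:250,225:300],(288,384))])[:,:,::-1])
print(get_obs()['t'])
E
```

```text
relax 34.82 loc [12.3  0.1 70.2] F [-2.5 -0.1 -0. ] 38.8
('z', np.float64(69.75)) 35.07 loc [12.4  0.  69.9] F [-4.5 -0.7  3.1] 39.7
('z', np.float64(69.0)) 35.32 loc [12.5  0.  69.9] F [-4.4 -0.1  7. ] 38.9
('push', 13.5) 35.57 loc [12.8  0.  70. ] F [-6.5  0.2  8.4] 39.0
('push', 14.5) 35.82 loc [13.1  0.  70.1] F [-8.6 -0.2 10.4] 38.9
open 36.26 loc [15.3 -0.1 69.4] F [-0.7  0.6  3. ] 74.9
wrist [238.8, 230.8, 28.5, 55.2] 0.75
 home dome px [[237.18228939 247.0250505 ]]
scene [245.7, 208.2, 23.4, 41.7] 0.9
 home dome px [[246.26047869 189.88723182]]
top [364.0, 195.4, 35.7, 44.3] 0.54
 home dome px [[264.09642653 177.15356665]]
38.9083
```

View pics/w7.png

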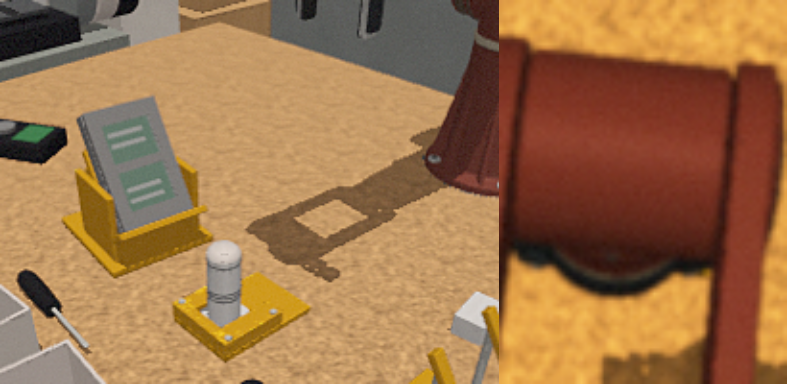

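```bash
python3 - <<'E'
from ins import *
goto([330,-330,330],A);wait(.2)
L=[np.array([[r*np.cos(t),r*np.sin(t),z] for r,z in((20,21),(20,92),(12,104),(4,112)) for t in np.linspace(0,6.28,24)]) ]
MODEL['barrel']=[L[0]-[0,0,0]]
h=at(10,0,0)
for n in("scene","top"):
    get_image(n);c=camof(n)
    r=regions_of("lamp",n)
    if r and r[0]['score']>.4:
        m=r[0]['region'];ys,_=np.where(m);
        MODEL['barrel']=[L[0]+[0,0,8]];b,fb=fit("barrel",[(c,m)],[h[0],h[1],0],2);d=np.r_[b-np.array(M[:2]),0];print(n,"lamp",b,fb,"loc",d@X,d@Y)
        MODEL['barrel']=[np.vstack([L[0]+[0,0,8]])]
    r=regions_of("mount",n)
    if r: print(n,"mount(hull)",r[0]['score'],r[0]['extent'])
    for k,p in(("bottle",65),("block",15),("driver",10)):
        r=spot_in(k,n);print(k,[(round(d['score'],2),np.round(d['extent']).tolist()) for d in r[:1]])
im=get_image("top");a=cv2.resize(im[150:250,220:310],(360,400),interpolation=cv2.INTER_CUBIC)
b=cv2.resize(get_image("scene")[170:250,210:290],(400,400),interpolation=cv2.INTER_CUBIC)
cv2.imwrite("pics/w8.png",np.hstack([a,b])[:,:,::-1])
ct=camof("top");cs=camof("scene")
for x in(5,10): print(x,"flange-top front/back px",np.round(proj(ct,[at(x,0,112),at(x-32,0,16)]),1).tolist(),np.round(proj(cs,[at(x,0,120)]),1).tolist())
print(get_obs()['t'])
E
```

```text
scene lamp [608.98016686  -9.70818745] 0.17450747282608695 loc 8.058969174815683 -1.4161994072372137
scene mount(hull) 0.75 [254.1, 221.8, 66.8, 45.7]
bottle [(0.57, [261.0, 292.0, 28.0, 68.0])]
block [(0.83, [379.0, 225.0, 25.0, 29.0])]
driver [(0.87, [156.0, 221.0, 41.0, 41.0])]
top lamp [605.77314435 -10.47766221] 0.32406166219839144 loc 4.8933640723037 -2.3414178355353923
top mount(hull) 0.88 [264.8, 196.8, 38.5, 56.6]
bottle [(0.73, [201.0, 133.0, 18.0, 29.0])]
block [(0.62, [186.0, 263.0, 20.0, 23.0])]
driver [(0.71, [317.0, 136.0, 56.0, 16.0])]
5 flange-top front/back px [[264.0, 179.0], [262.3, 197.3]] [[248.0, 185.9]]
10 flange-top front/back px [[264.1, 177.2], [262.4, 195.5]] [[246.2, 186.8]]
41.225
```

View pics/w8.png

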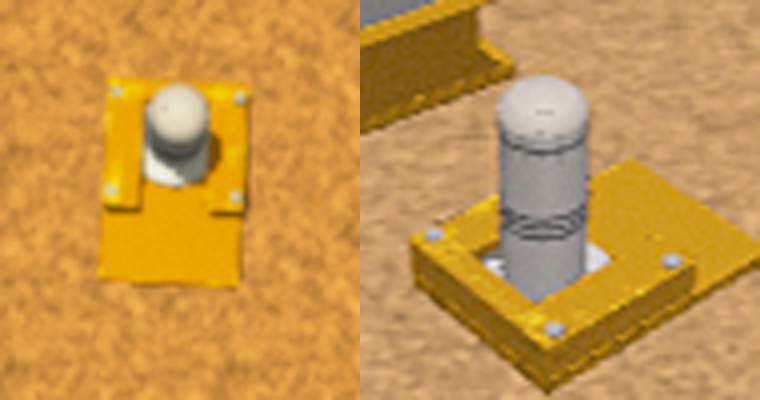

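In the top crop the lamp stands upright in the slot, with the rear edge of the flange at row 196. That puts it within about 2 mm of home. There is time to spare, so I'll confirm with a gentle nudge using closed fingers.

```bash
python3 - <<'E'
from ins import *
grip(0,20)
goto(at(-70,0,170),A);move_l(at(-50,0,36),A,speed=120);wait(.2)
f0=np.array(get_obs()['wrist_force']);move_l(at(-30,0,36),A,speed=40);s("near",f0)
for x in np.arange(-28,-12,1):
    move_l(at(x,0,36),A,speed=20);f=s(x,f0)
    if f[0]<-6: break
move_l(at(-50,0,36),A,speed=60);move_l(at(-70,0,170),A,speed=150);goto([330,-330,330],A);wait(.3)
sc=get_image("scene");t=get_image("top")
cv2.imwrite("pics/w9.png",np.hstack([cv2.resize(sc[60:340,120:440],(457,400)),cv2.resize(t[150:250,225:310],(340,400))])[:,:,::-1])
print(get_obs()['t'])
E
```

```text
near 45.58 loc [-30.1  -0.   35.8] F [-0.4 -0.1  0.8] -0.0
-28 45.83 loc [-28.  -0.  36.] F [-0.7 -0.2  0.6] -0.1
-27 46.08 loc [-27.   -0.   36.1] F [-0.5 -0.3  0.8] 0.2
-26 46.33 loc [-26.4   0.   35.8] F [-1.6 -0.1  1.5] 0.1
-25 46.58 loc [-25.1  -0.   35.9] F [-1.  -0.2  1.2] -0.3
-24 46.83 loc [-23.9   0.   36. ] F [-2.5 -1.   0.7] -0.3
-23 47.08 loc [-22.9  -0.   36. ] F [-1.2 -0.1  0.9] 0.1
-22 47.33 loc [-21.9   0.   36. ] F [-2.4  0.7  1.5] 0.0
-21 47.58 loc [-20.9  -0.   36. ] F [-3.1  0.1  1. ] -0.0
-20 47.83 loc [-19.9   0.   36. ] F [-2.2 -0.1  0.9] -0.0
-19 48.08 loc [-19.   0.  36.] F [-2.  -0.4  0.9] -0.3
-18 48.33 loc [-18.7   0.   35.9] F [-5.2  0.4  3.9] -0.1
-17 48.58 loc [-18.5   0.1  35.8] F [-8.3  0.2  3.9] 0.3
52.2667
```

View pics/w9.png

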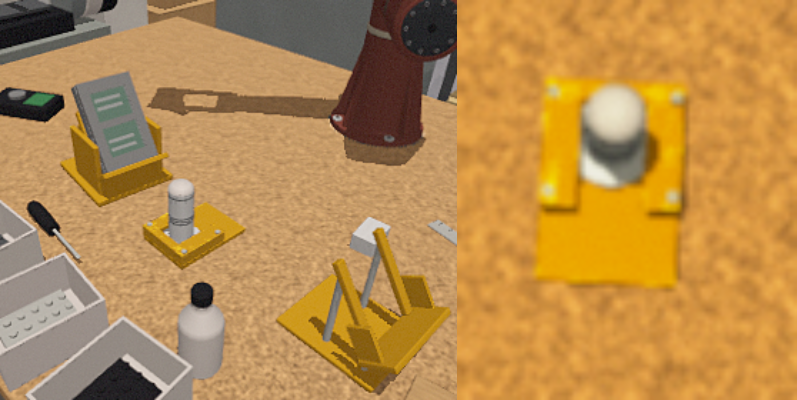

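The nudge slid the lamp freely, then met a hard stop that agrees with the earlier one, so it is home. Everything else is in place, so I'm handing in.

```bash
python3 -c "
from station import *
sign_off();print(get_obs()['t'])"
```

```text
the job is handed in; nothing more can be done
the job is handed in; nothing more can be done
```

I did both jobs in the order asked and handed in at about 52 s of the 69 s allowed; sign-off gave no verdict.

**Case:** I pinched the lid and base together at the upper end, lifted the case straight out of the rack and turned it half round about the tool axis. I then lowered it onto the stand's ledge, eased it against the slope and released it. The pictures show the lid still on, the base window facing up and the lower edge on the ledge. Silhouette fits put it within about 3–5 mm of the nominal seat, and the two cameras disagree with each other by about that much. Contact was also felt on both the ledge and the slope.

**Lamp:** I slid it under the slotted plate and released it. Image estimates then ranged from home to about 5 mm short, and disagreed. A nudge with closed fingers met light resistance over about 7 mm, so it had probably not been fully home. It ended in a hard stop at about 8 N that roughly agrees with the first one. The last picture shows it standing upright in the slot, but I did not refit its position after the nudge.

**Bottle, screwdriver and block:** Before the nudge, detections of these matched the start to within a few pixels where both were available. In the last picture they look undisturbed. No wrist force I read came above about 14 N, but I only read it between moves.

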